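Screw the cap back on a rod canister

ROBOT

A 6-joint arm with a two-finger parallel gripper is mounted at the origin on a cart in front of the work surface, level with it; the furniture and walls round the work are solid. World frame = base frame: x ahead of the robot, y to its left, z up, the work surface at z = 0. Lengths are in mm, angles in degrees, forces in N, time in s.
With the tool pointing down it reaches from about 350 to 850 mm from the base axis. Payload 8.1 kg.
Tool frame: the origin (TCP) lies at the very end of the fingers, on their centre line; the grasp point (between the pads) lies 19 mm behind it; z points along the fingers, y is the line along which they close (so a half turn about z gives the same grasp; the last joint's range is limited). The gripper opens to 85 mm and grips with 20 to 120 N. Pads are 22 mm wide; open, the fingers measure 114 mm over their backs; the gripper's body (76 mm by 85 mm) begins 54 mm behind the grasp point. The pads swing forward as they close: fully open they stand 13 mm farther back than shut.
Start: joints at [63.002, 7.471, 85.268, -0, 87.261, -4.893], TCP at [225.76, 555.912, 231.292] pointing down, gripper open.
Joint ranges: [-169.43, 169.43], [-51.17, 129.36], [1.28, 143.12], [-76.62, 256.62], [0, 156.53], [-152.29, 152.29]. Speed limits (degrees/s): [136.94, 136.94, 159.86, 180, 180, 180].

INTERFACE

Orientations are given as [roll, pitch, yaw] about the fixed x, y, z axes, in that order (R = Rz(yaw) Ry(pitch) Rx(roll)).
In Python, from bench import * gives the robot as it stands.
- The arm moves only by the tool play_rows, never from a script. Its argument "increments" is a list of rows, each a list of 3 entries, a list of its own where there are three numbers: the gripper's target within -1 to 1 (fully open at 1, half-way at 0, shut at -1), then the shift along the tool's x, y, z in mm, then the turn about the tool's z in rad. A call has 1 to 12 rows; each row shifts and turns the commanded pose from where the row before left it, along the tool's axes as they then stand; what a row does not reach is not made up. A row lasts 1/12 s, in which the tool goes at most 41.7 mm and 7.16 degrees, less where a joint would pass 70% of its speed; a pose out of reach is approached as far as the arm can. A call is refused whole if a number of a shift passes 41.7 or a number of a turn 0.125, either way. A call with a gripper value outside its range is refused whole. The fingers move at their own pace and stop on an object; "force" is the grip in N (left out, the last holds). Time passes only in rows, so rows that do not move let the fingers close. It gives the time, the measured TCP pose, the force, the opening and the grip force at its end, in the units of the state.
- sense(): the state, without advancing time (a new reading comes with each control period).
- snapshot(name): name is "scene" or "side" or "wrist"; returns a dict with "color" (420x560x3 uint8, red, green, blue), "intrinsics" (3x3 intrinsics, pixels), "world_from_camera" (4x4, takes a point from camera to world coordinates). Camera axes: x right, y down, z forward; pixel columns grow to the right and rows downward; lengths in mm; the calibration is good to about 2 mm. A picture is of the moment at which its call begins. There is no depth.
- hand_in(): hands the job in; it is judged then, once.
Trained networks look in a picture, given as the dict that the camera call returned (one of the last four; its "shot" number tells which), for a name from the list of things; names that differ only in an ending like _2 or _b are one class to them, and where a whole thing is asked for, a point or a joint stands for the part that bears it (a point fixed in the world has none). Each returns a list of dicts, best first, with "p" (0 to 1); they miss things now and then, are a little off and sometimes report something else, mostly with a low value. They report only what shows in the picture. A call takes as long as a camera call. They do not tell look-alikes from the thing itself.
- find_in(query, picture): "xyz" ([x, y, z] in mm, in the coordinates of the camera as it stood for that picture, good to about 4 mm: the middle of the surface that is visible of it).
- regions_of(query, picture): "mask" (420x560 bool, what is visible of it).
- pinpoint(query, picture): "xyz" ([x, y, z] in mm, in the coordinates of the camera as it stood for that picture, good to about 4 mm: a listed point, or the origin of a listed thing).
The state is a dict: "time": time; "joint_pos": joint angles; "qd": joint speeds; "joint_efforts": joint torques, N m; "tool_pos": TCP position; "tcp_rot": TCP orientation; "ft_force": force on the tool from outside, world axes, zero at the start; "wrist_torque": the same for the moment, N m; "finger_gap": finger opening in mm; "grip_force": force on a finger pad.
Only numpy, scipy, OpenCV 4.12 (cv2) and the standard library are available. Lean on these libraries where they do the work, as an engineer would, in place of code of your own. Each camera call takes 0.05 s, during which the arm holds its last target. There are 200 camera calls.

TASK

Close the open rod canister that stands in its bench socket: its eight-sided screw cap lies on its side on the bench. Set the cap upright and level on the neck, turn it backward (anticlockwise from above) until it drops into the start of the thread, then forward until it is fully home and tight, with its flats in line with those of the collar below. Do not disturb the other things on the bench.

Things in the scene. Friction and masses are not known exactly. Their poses are not given: they have to be found in the camera images.
- canister: grey plastic rod canister, 56 mm across, fixed upright in a round steel socket (65 mm across, 52 high) on a 104 mm square plate screwed to the bench; a thumb screw juts out to 56 mm from the axis, 30 to 38 mm up, at -x. Origin on the bench at its axis, z up. An eight-sided collar 60 mm across flats, 100 to 112 mm up, has flats square to x and y; above it stands the open threaded neck
- canister_rim (a point): centre of the neck's open rim, on the axis 154 mm above the bench. The neck is 38 mm across, its rim tapered to 31 mm over the top 5 mm; rods stand inside, below the rim
- thread_start (a point): start (upper end) of one of the four equal thread ridges on the neck; the others lie at quarter turns. Right-hand thread, lead 26 mm a turn, 47 mm across. Clockwise from above from here the ridge has a level top, 134 mm above the bench, for 52 degrees, then an upright stop 4 degrees wide and 2.5 mm higher, then a gap of 34 degrees to the next start. Its underside slopes down clockwise
- cap: the canister's screw cap: dark eight-sided plastic cup, 60 mm across flats, 48 tall, wall 5, 40 deep, 0.12 kg; starts lying on a flat on the bench, axis level. Origin at the centre of its open mouth, z along the axis out of the closed top, x and y square to flats. Upright on the neck its origin is 124 mm up with lugs on the ridge tops (126.5 on the stops), 118 dropped in, 114 when home on the rim
- cap_lug (a point): middle of the inner face of one of four equal lugs in the cap, on its +x side (others on -x, +y, -y): each 5.6 mm (14 degrees) wide, 2.5 thick, 10 to 12.5 mm from the mouth, 41 mm free between opposite ones. On the ridge tops they cannot pass the stops clockwise; turned anticlockwise, at most 75 degrees, they drop 6 mm into the gaps (off a stop first 2.5 mm) and meet the next stop 20 degrees on
- cap_top (a point): centre of the cap's closed top, 48 mm from its origin. From the drop the cap takes 75 to 95 degrees clockwise, sinking 0.072 mm a degree, until its lugs meet end stops and it is tight; then x and y of cap and canister are parallel, in any quarter turn, and the flats of cap and collar are in line
- scriber: loose black scriber with a tan band, 131 x 10 x 10 mm, lying between cap and canister; origin under its middle; a bystander
- centre_punch: loose steel centre punch, 124 x 11 x 11 mm, lying near the front edge; origin under its middle; a bystander
- steel_strip: loose dark flat bar offcut, 115 x 18 x 5 mm, lying near the front edge; origin under its middle; a bystander
- tape_measure: loose grey tape measure, 80 x 35 x 64 mm high, at the back; origin under its middle; a bystander
- gasket_cards: loose stack of grey gasket sheets, 131 x 69 x 7 mm, at the right; origin under its middle; a bystander
- ball_hammer: loose ball-peen hammer with a wooden handle, 244 mm long, 25 mm high, near the front edge at the right; origin under its middle; a bystander
There are look-alikes about, which are no part of the job. Of the things that look like the cap, take the one that is farthest to the robot's right at the start.

How it is judged:
By the outcome, as a careful person would: the job done as asked, in the order asked, and still so for the second after the job is handed in, with the robot touching nothing.
It also fails if it takes over 61 s, if anything falls off the work surface, if the arm or the gripper's body presses on something with over 40 N, if the wrist force passes 120 N, or if a joint passes its speed limit or range.

## Working session

There is one attempt and no reset: what is moved stays moved. The work goes in short steps, Python scripts to look and compute and a tool call to move; the robot and the scene stay as the last step left them, time stands still between calls to the robot, and variables do not carry over. Pictures are saved under pics/ and viewed, at most 10 in all, crops included, and the job is handed in when it is done.

Besides the shell and the picture viewer there is one more tool, called as a command line: name --argument value ..., lists and objects as JSON in quotes. play_rows: Moves the arm, as the interface text tells. Its arguments: {"type":"object","properties":{"increments":{"type":"array","items":{"type":"array"}},"force":{"type":"number"}},"required":["increments"]}

```bash
mkdir -p pics; ls
cat > h.py <<'E'
from bench import *
import numpy as np, cv2
def w(pic,p):
    T=np.array(pic["world_from_camera"]);return (T@np.r_[p,1])[:3]
def px(pic,P):
    T=np.linalg.inv(np.array(pic["world_from_camera"]));q=(T@np.r_[P,1])[:3];q=np.array(pic["intrinsics"])@q;return q[:2]/q[2]
def ray(pic,u,v):
    T=np.array(pic["world_from_camera"]);d=T[:3,:3]@np.linalg.inv(np.array(pic["intrinsics"]))@[u,v,1];return T[:3,3],d/np.linalg.norm(d)
def atz(pic,u,v,z):
    o,d=ray(pic,u,v);return o+d*(z-o[2])/d[2]
def save(pic,name,crop=None,s=1):
    im=np.array(pic["color"])[:,:,::-1]
    if crop: im=im[crop[1]:crop[3],crop[0]:crop[2]]
    cv2.imwrite("pics/"+name,cv2.resize(im,None,fx=s,fy=s,interpolation=cv2.INTER_CUBIC))
E
python3 - <<'E'
from h import *
ims=[]
for n in ["scene","side"]:
    p=snapshot(n);ims.append(np.array(p["color"]));save(p,n+"0.png")
    print(n,np.round(p["world_from_camera"],2).tolist())
    for q in ["cap","canister_rim","cap_lug","cap_top","thread_start","scriber","canister"]:
        for r in pinpoint(q,p): 
            if r["p"]>.2: P=w(p,r["xyz"]);print(q,round(r["p"],2),P.round(0),px(p,P).round(0))
print(sense())
E
```

```text
pics
scene [[-0.65, -0.55, 0.53, -229.52], [-0.76, 0.47, -0.45, 507.9], [-0.0, -0.69, -0.72, 1128.85], [0.0, 0.0, 0.0, 1.0]]
side [[-0.83, -0.22, 0.51, 68.13], [-0.56, 0.34, -0.76, 558.22], [-0.0, -0.91, -0.41, 465.12], [0.0, 0.0, 0.0, 1.0]]
cap 0.78 [335. -33.  33.] [339. 279.]
cap 0.63 [ 499. -153.   29.] [300. 235.]
canister_rim 0.8 [471. 166. 157.] [213. 246.]
cap_lug 0.63 [342. -19.  51.] [333. 273.]
cap_lug 0.55 [ 491. -166.   48.] [305. 227.]
cap_top 0.91 [ 469. -200.   33.] [320. 229.]
cap_top 0.56 [351.  14.  30.] [320. 289.]
thread_start 0.88 [488. 174. 134.] [203. 257.]
scriber 0.66 [459.  -7.   1.] [279. 279.]
canister 0.65 [470. 165.   3.] [220. 320.]
{'time': 0.8, 'joint_pos': array([ 6.30037738e+01,  7.47067048e+00,  8.52657255e+01, -2.97003537e-03,
        8.72621995e+01, -4.89160327e+00]), 'qd': array([-0.03843785, -0.04171565,  0.00214474, -0.02798457,  0.08153737,
       -0.02019142]), 'joint_efforts': array([-5.89852589e-04, -5.69254088e+01, -5.00841951e+01, -3.30677867e-04,
        7.16743853e-04, -4.48744487e-06]), 'tool_pos': array([225.768446  , 555.91834162, 231.3173016 ]), 'tcp_rot': array([1.79998854e+02, 3.07560805e-03, 1.57895519e+02]), 'ft_force': array([ 0.11742355,  0.07711403, -0.14346294]), 'wrist_torque': array([-0.04443607,  0.0349763 , -0.01782209]), 'grip_force': 0.0, 'finger_gap': 85.56808395614974}
```

View scene.

View pics/scene0.png

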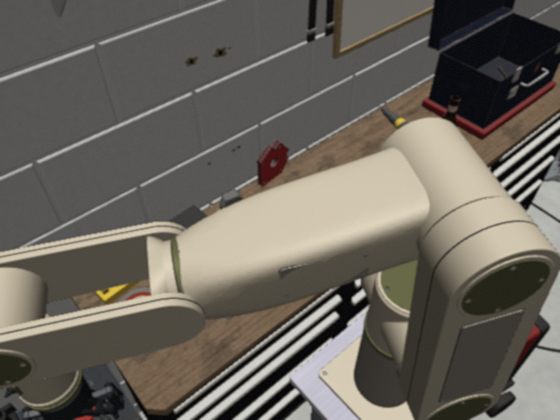

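View pics/side0.png

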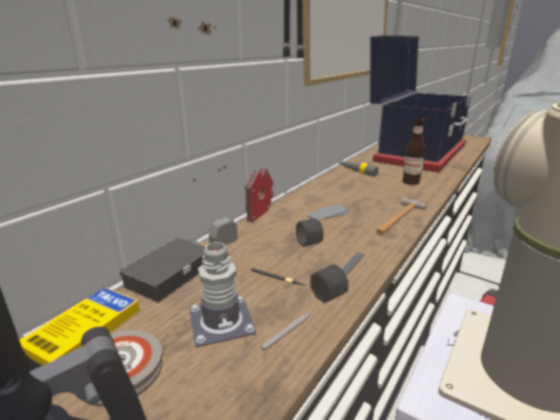

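```bash
python3 -c "
import cv2
im=cv2.imread('pics/side0.png')[170:340,170:430]
cv2.imwrite('pics/c1.png',cv2.resize(im,None,fx=3,fy=3,interpolation=cv2.INTER_CUBIC))"
```

```text
(no output)
```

View pics/c1.png

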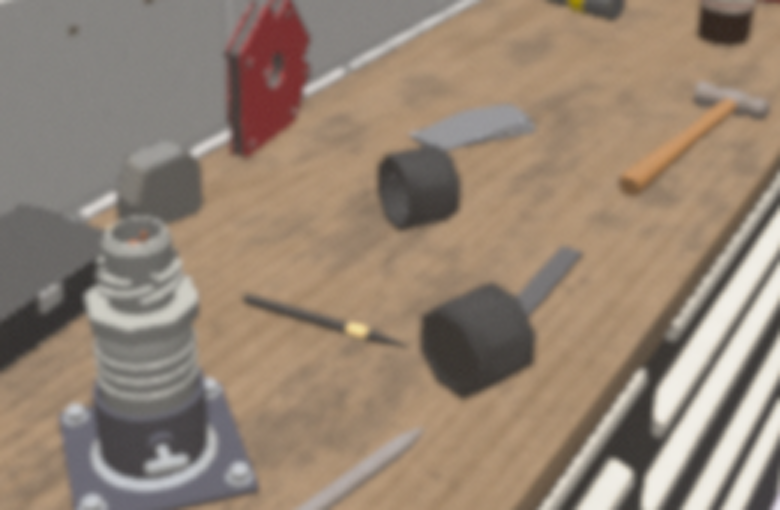

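```bash
cat >> h.py <<'E'
def plan(p0,yaw0,p1,yaw1,n=None,vmax=40,wmax=0.12,g=1):
    p0,p1=np.array(p0,float),np.array(p1,float)
    dy=np.radians(yaw0-yaw1)
    n=n or int(max(np.ceil(np.linalg.norm(p1-p0)/vmax),np.ceil(abs(dy)/wmax),1))
    dp=(p1-p0)/n;y=np.radians(yaw0);out=[]
    for i in range(n):
        out.append([g,[round(float(np.cos(y)*dp[0]+np.sin(y)*dp[1]),1),round(float(np.sin(y)*dp[0]-np.cos(y)*dp[1]),1),round(float(-dp[2]),1)],round(dy/n,3)]);y-=dy/n
    print(n);
    for k in range(0,n,12): print(out[k:k+12])
E
python3 - <<'E'
from h import *
plan([225.8,555.9,231.3],157.9,[484,-165,260],57.9)
E
```

```text
20
[[1, [-25.5, -28.5, -1.4], np.float64(0.087)], [1, [-27.9, -26.2, -1.4], np.float64(0.087)], [1, [-30.1, -23.7, -1.4], np.float64(0.087)], [1, [-32.0, -21.0, -1.4], np.float64(0.087)], [1, [-33.7, -18.1, -1.4], np.float64(0.087)], [1, [-35.2, -15.1, -1.4], np.float64(0.087)], [1, [-36.4, -12.0, -1.4], np.float64(0.087)], [1, [-37.3, -8.7, -1.4], np.float64(0.087)], [1, [-37.9, -5.5, -1.4], np.float64(0.087)], [1, [-38.2, -2.1, -1.4], np.float64(0.087)], [1, [-38.3, 1.2, -1.4], np.float64(0.087)], [1, [-38.0, 4.5, -1.4], np.float64(0.087)]]
[[1, [-37.5, 7.8, -1.4], np.float64(0.087)], [1, [-36.7, 11.1, -1.4], np.float64(0.087)], [1, [-35.5, 14.2, -1.4], np.float64(0.087)], [1, [-34.2, 17.3, -1.4], np.float64(0.087)], [1, [-32.5, 20.2, -1.4], np.float64(0.087)], [1, [-30.7, 22.9, -1.4], np.float64(0.087)], [1, [-28.5, 25.5, -1.4], np.float64(0.087)], [1, [-26.2, 27.9, -1.4], np.float64(0.087)]]
```

play_rows --increments '[[1,[-25.5,-28.5,-1.4],0.087],[1,[-28,-26,-1.4],0.087],[1,[-30,-24,-1.4],0.087],[1,[-32,-21,-1.4],0.087],[1,[-34,-18,-1.4],0.087],[1,[-35,-15,-1.4],0.087],[1,[-36.5,-12,-1.4],0.087],[1,[-37.5,-8.7,-1.4],0.087],[1,[-38,-5.5,-1.4],0.087],[1,[-38,-2,-1.4],0.087],[1,[-38,1.2,-1.4],0.087],[1,[-38,4.5,-1.4],0.087]]'

```text
time: 1.8
tool_pos: [381.7, 122.0, 248.5]
tcp_rot: [179.9, -0.0, 97.8]
ft_force: [0.7, 0.1, 0.1]
finger_gap: 85.4
grip_force: 0.0
```

play_rows --increments '[[1,[-37.5,7.8,-1.4],0.087],[1,[-36.5,11,-1.4],0.087],[1,[-35.5,14,-1.4],0.087],[1,[-34,17,-1.4],0.087],[1,[-32.5,20,-1.4],0.087],[1,[-30.5,23,-1.4],0.087],[1,[-28.5,25.5,-1.4],0.087],[1,[-26,28,-1.4],0.087],[1,[0,0,0],0]]'

```text
time: 2.55
tool_pos: [486.3, -169.1, 258.7]
tcp_rot: [179.9, 0.1, 57.6]
ft_force: [0.6, -0.1, 0.5]
finger_gap: 85.0
grip_force: 0.0
```

Run:
```python
from h import *
s=sense();print(s['time'],s['tool_pos'],s['tcp_rot'],s['joint_pos'])
for n in ["scene","side","wrist"]:
    p=snapshot(n);save(p,n+"1.png")
    print(n,np.round(p["world_from_camera"],2).tolist() if n=="wrist" else "")
    for q in ["cap","cap_lug","cap_top","canister_rim"]:
        for r in pinpoint(q,p): 
            if r["p"]>.2: P=w(p,r["xyz"]);print(q,round(r["p"],2),P.round(0),px(p,P).round(0))
```

```text
2.55 [ 486.2842478  -169.11555143  258.7498444 ] [1.79946144e+02 1.11818831e-01 5.76335231e+01] [-24.79949097  -6.42474875  96.39710014  -0.11793712  89.98898604
   7.56691622]
scene 
cap 0.9 [341. -26.  30.] [295. 274.]
cap_lug 0.83 [347. -16.  48.] [291. 270.]
cap_lug 0.67 [ 489. -164.   52.] [297. 212.]
cap_top 0.9 [355.  18.  27.] [279. 280.]
cap_top 0.77 [ 475. -195.   29.] [308. 215.]
canister_rim 0.66 [472. 166. 154.] [202. 253.]
side 
cap 0.73 [337. -31.  33.] [337. 279.]
cap 0.57 [ 498. -158.   33.] [301. 233.]
cap_lug 0.96 [343. -23.  54.] [333. 270.]
cap_lug 0.69 [ 494. -168.   51.] [305. 225.]
cap_top 0.78 [ 470. -202.   31.] [320. 230.]
cap_top 0.65 [355.  14.  33.] [318. 287.]
wrist [[0.85, -0.5, -0.15, 523.74], [-0.53, -0.82, -0.24, -102.12], [0.0, 0.28, -0.96, 401.41], [0.0, 0.0, 0.0, 1.0]]
cap 0.93 [341. -34.  25.] [120. 151.]
cap 0.91 [ 498. -155.   29.] [284. 169.]
cap_lug 0.96 [342. -24.  52.] [103. 145.]
cap_lug 0.66 [ 494. -165.   52.] [286. 181.]
cap_lug 0.63 [ 356. -141.   -1.] [189. 211.]
cap_top 0.72 [ 472. -197.   31.] [284. 209.]
cap_top 0.57 [353.   8.  27.] [104. 115.]
```

View pics/wrist1.png

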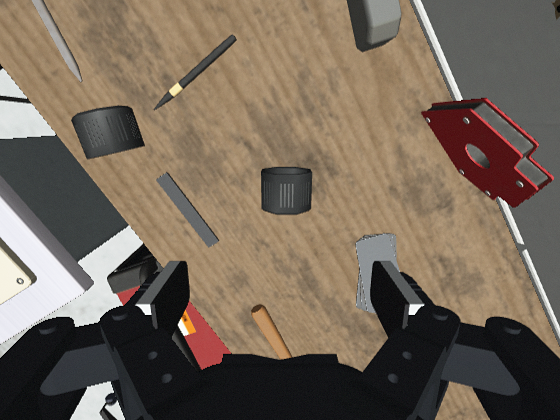

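play_rows --increments '[[1,[2,1.5,40],0],[1,[2,1.5,40],0],[1,[1.6,0,40],0],[1,[0,0,40],0],[1,[0,0,40],0],[1,[0,0,30],0],[1,[0,0,12],0],[1,[0,0,4.7],0],[1,[0,0,0],0]]' --force 20

```text
time: 4.05
tool_pos: [490.7, -160.2, 12.4]
tcp_rot: [-179.9, 0.0, 58.2]
ft_force: [0.1, 0.2, -0.2]
finger_gap: 85.2
grip_force: 0.0
```

play_rows --increments '[[-0.2,[0,0,0],0],[-0.2,[0,0,0],0],[-0.2,[0,0,0],0],[-0.2,[0,0,0],0],[-0.2,[0,0,0],0],[-0.2,[0,0,0],0],[-0.2,[0,0,0],0]]' --force 20

```text
time: 4.63
tool_pos: [493.2, -161.3, 15.4]
tcp_rot: [179.7, -0.0, 58.2]
ft_force: [0.2, 0.1, 7.1]
finger_gap: 59.3
grip_force: 21.3
```

Run:
```python
from h import *
s=sense();print(s['time'],s['tool_pos'],s['tcp_rot'],s['finger_gap'],s['grip_force'],s['ft_force'])
ps=[snapshot("wrist"),snapshot("side")]
for p in ps:
    for q in ["cap","cap_lug","cap_top"]:
        for r in pinpoint(q,p): 
            if r["p"]>.2: P=w(p,r["xyz"]);print(q,round(r["p"],2),P.round(0),px(p,P).round(0))
a=np.array(ps[0]["color"]);b=np.array(ps[1]["color"])[170:310,220:400]
b=cv2.resize(b,(400,311));c=np.zeros((420,400,3),np.uint8);c[:311]=b
cv2.imwrite("pics/g1.png",cv2.resize(np.hstack([a[:,100:480],c]),None,fx=1,fy=1)[:,:,::-1])
```

```text
4.6333 [ 493.1946258  -161.25422858   15.39571922] [ 1.79712347e+02 -3.82598996e-02  5.82016054e+01] 59.2701968085201 21.290708613814786 [0.17653194 0.07410122 7.14008145]
cap 0.97 [ 498. -152.   31.] [276. 261.]
cap_lug 0.69 [ 495. -165.   52.] [287. 314.]
cap 0.88 [339. -32.  36.] [337. 277.]
cap 0.61 [ 498. -156.   30.] [301. 234.]
cap_lug 0.92 [341. -23.  53.] [334. 271.]
cap_lug 0.6 [ 493. -165.   47.] [304. 227.]
cap_top 0.66 [ 471. -199.   31.] [319. 230.]
cap_top 0.58 [351.  13.  29.] [320. 289.]
```

View pics/g1.png

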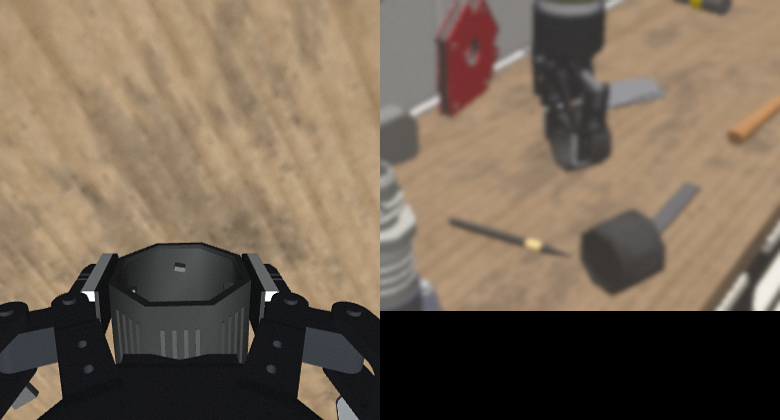

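play_rows --increments '[[-0.2,[1,0,3],0],[-0.2,[2,0,3],0],[-0.2,[3,0,1],0],[-0.2,[3,0,0],0],[-0.2,[3,0,0],0],[-0.2,[3,0,0],0],[-0.2,[3,0,0],0],[-0.2,[3,0,0],0]]'

```text
time: 5.7
tool_pos: [504.3, -144.6, 8.9]
tcp_rot: [179.7, 0.1, 58.2]
ft_force: [-4.2, -5.9, 11.4]
finger_gap: 59.6
grip_force: 20.0
```

Run:
```python
from h import *
s=sense();print(s['time'],s['tool_pos'],s['tcp_rot'],s['finger_gap'],s['grip_force'],s['ft_force'],s['wrist_torque'])
ps=[snapshot("wrist")]
for p in ps:
    for q in ["cap","cap_lug","cap_top"]:
        for r in pinpoint(q,p): 
            if r["p"]>.2: P=w(p,r["xyz"]);print(q,round(r["p"],2),P.round(0),px(p,P).round(0))
save(ps[0],"g2.png",(100,150,480,420),1)
```

```text
5.7 [ 504.27527923 -144.59674404    8.8828878 ] [1.79660099e+02 6.02485720e-02 5.81982016e+01] 59.61241607715648 19.99657365755411 [-4.17305382 -5.92550917 11.36414259] [-1.06110931  0.6503877  -0.01771643]
cap 0.79 [ 507. -140.   29.] [278. 277.]
cap_lug 0.89 [ 503. -150.   50.] [282. 327.]
```

View pics/g2.png

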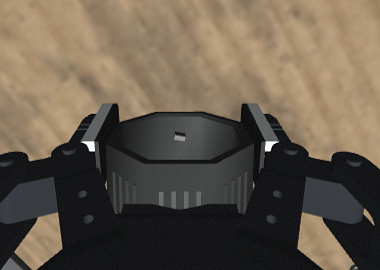

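play_rows --increments '[[0.6,[-1,0,-3],0],[0.6,[0,0,0],0],[0.6,[0,0,0],0],[0.6,[0,0,-10],0],[0.6,[7,0,-7],0],[0.6,[0,0,0],0],[-0.2,[0,0,0],0],[-0.2,[0,0,0],0],[-0.2,[0,0,0],0],[-0.2,[0,0,0],0],[-0.2,[0,0,0],0]]' --force 25

```text
time: 6.82
tool_pos: [506.6, -137.3, 27.1]
tcp_rot: [179.9, -0.1, 58.2]
ft_force: [-0.1, 2.6, 9.7]
finger_gap: 58.1
grip_force: 24.5
```

```bash
cat >> h.py <<'E'
def look(name=None,crop=None,s=1,qs=("cap","cap_lug","cap_top"),cams=("wrist",),pm=.3):
    s_=sense();print(s_['time'],*[np.round(s_[k],1).tolist() for k in ('tool_pos','tcp_rot','finger_gap','grip_force','ft_force')])
    for n in cams:
        p=snapshot(n)
        for q in qs:
            for r in pinpoint(q,p):
                if r["p"]>pm: P=w(p,r["xyz"]);print(n,q,round(r["p"],2),P.round(0),px(p,P).round(0))
        if name: save(p,n+name,crop,s)
E
python3 - <<'E'
from h import *
look()
E
```

```text
6.8167 [506.6, -137.3, 27.1] [179.9, -0.1, 58.2] 58.1 24.5 [-0.1, 2.6, 9.7]
wrist cap 0.6 [ 504. -141.   30.] [277. 276.]
wrist cap_lug 0.81 [ 500. -157.   51.] [287. 331.]
```

play_rows --increments '[[-0.2,[3,0,0.5],0],[-0.2,[3,0,0.5],0],[-0.2,[3,0,0.5],0],[-0.2,[3,0,0.5],0],[-0.2,[3,0,1],0],[-0.2,[3,0,1],0],[-0.2,[3,0,1],0],[-0.2,[3,0,1],0],[-0.2,[2,0,1],0]]'

```text
time: 7.77
tool_pos: [519.5, -115.1, 19.0]
tcp_rot: [179.9, -0.0, 58.2]
ft_force: [1.7, -0.4, 3.1]
finger_gap: 56.8
grip_force: 26.0
```

Run:
```python
from h import *
look("g3.png",(100,150,480,420))
```

```text
7.7667 [519.5, -115.1, 19.0] [179.9, -0.0, 58.2] 56.8 26.0 [1.7, -0.4, 3.1]
wrist cap 0.74 [ 513. -126.   23.] [277. 293.]
wrist cap_lug 0.98 [ 515. -125.   50.] [282. 324.]
```

View pics/wristg3.png

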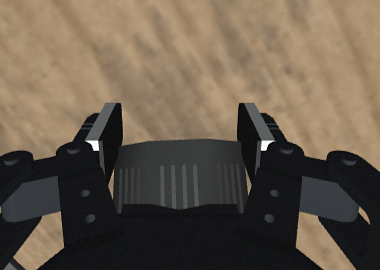

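play_rows --increments '[[-0.2,[3,0,2],0],[-0.2,[3,0,2],0],[-0.2,[3,0,2],0],[-0.2,[2,0,2],0],[-0.2,[2,0,2],0],[-0.2,[1,0,2],0],[-0.2,[0,0,0],0]]'

```text
time: 8.55
tool_pos: [525.7, -102.7, 5.8]
tcp_rot: [-179.9, 0.0, 58.2]
ft_force: [0.7, 0.7, 1.3]
finger_gap: 56.8
grip_force: 27.0
```

Run:
```python
from h import *
look("g4.png",(100,150,480,420),cams=("wrist","side"))
```

```text
8.55 [525.7, -102.7, 5.8] [-179.9, 0.0, 58.2] 56.8 27.0 [0.7, 0.7, 1.3]
wrist cap 0.78 [ 515. -116.   11.] [274. 301.]
wrist cap_lug 0.57 [ 523. -111.   34.] [282. 315.]
side cap 0.64 [ 514. -122.   16.] [288. 243.]
side cap_lug 0.83 [ 519. -108.   34.] [282. 239.]
side cap_lug 0.76 [341. -20.  52.] [333. 273.]
side cap_top 0.83 [355.  15.  32.] [318. 287.]
side cap_top 0.64 [488. 174. 132.] [203. 258.]
side cap_top 0.58 [ 343. -432.    2.] [399. 219.]
side cap_top 0.56 [ 502. -140.   58.] [296. 226.]
side cap_top 0.44 [669. -52.   0.] [220. 244.]
```

View pics/wristg4.png

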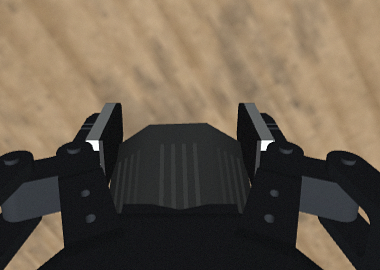

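play_rows --increments '[[0.7,[0,0,-1],0],[0.7,[0,0,0],0],[0.7,[0,0,0],0],[0.7,[0,0,0],0],[1,[0,0,-20],0],[1,[0,0,-40],0],[1,[0,0,-40],0],[1,[0,0,-40],0],[1,[0,0,0],0]]'

```text
time: 9.7
tool_pos: [531.3, -104.8, 157.5]
tcp_rot: [179.2, -0.2, 58.2]
ft_force: [1.5, -0.4, 2.8]
finger_gap: 85.3
grip_force: 0.0
```

Run:
```python
from h import *
look("g5.png",None,cams=("wrist","scene","side"),qs=("cap","cap_top","cap_lug","scriber"))
```

```text
9.7 [531.3, -104.8, 157.5] [179.2, -0.2, 58.2] 85.3 0.0 [1.5, -0.4, 2.8]
wrist cap 0.92 [ 519. -110.   -2.] [269. 204.]
wrist cap 0.75 [339. -34.  26.] [ 64. 243.]
wrist cap_top 0.83 [353.  11.  27.] [ 41. 197.]
wrist cap_top 0.64 [ 520. -108.   46.] [268. 217.]
wrist cap_lug 0.82 [343. -20.  53.] [ 35. 241.]
scene cap 0.9 [340. -29.  30.] [296. 273.]
scene cap 0.61 [ 520. -108.   -1.] [275. 227.]
scene cap_top 0.97 [ 521. -106.   48.] [274. 216.]
scene cap_top 0.62 [354.  19.  30.] [279. 280.]
scene cap_lug 0.78 [528. -94.  12.] [270. 225.]
scene cap_lug 0.62 [345. -18.  46.] [292. 271.]
scene scriber 0.71 [466.  -1.   0.] [259. 257.]
side cap 0.65 [ 516. -113.    2.] [284. 250.]
side cap 0.56 [336. -34.  33.] [338. 278.]
side cap_top 0.9 [ 518. -115.   50.] [285. 231.]
side cap_top 0.62 [351.  15.  34.] [320. 287.]
side cap_top 0.32 [ 525. -358.    7.] [329. 212.]
side cap_top 0.31 [529. -93.   8.] [275. 250.]
side cap_lug 0.97 [526. -91.  11.] [276. 249.]
side cap_lug 0.7 [342. -22.  55.] [334. 270.]
side scriber 0.63 [464.  -7.   2.] [278. 277.]
```

View pics/wristg5.png

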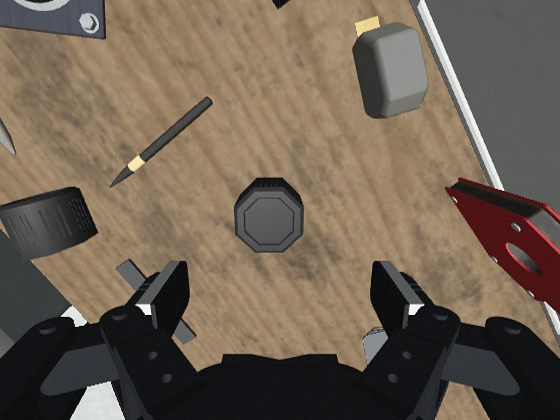

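play_rows --increments '[[1,[-5.5,-4,35],0],[1,[-5.4,-3.9,35],0],[1,[0,0,35],0],[1,[0,0,25],0],[1,[0,0,12],0],[1,[0,0,0],0],[-0.2,[0,0,0],0],[-0.2,[0,0,0],0],[-0.2,[0,0,0],0],[-0.2,[0,0,0],0],[-0.2,[0,0,0],0],[-0.2,[0,0,0],0]]' --force 40

```text
time: 11.45
tool_pos: [516.1, -109.1, 8.3]
tcp_rot: [179.7, -0.1, 58.2]
ft_force: [1.0, 0.8, 6.8]
finger_gap: 59.1
grip_force: 43.9
```

Run:
```python
from h import *
look(None,qs=("cap","cap_top","cap_lug"))
look(None,qs=("canister_rim","canister","thread_start"),cams=("scene","side","scene","side"),pm=.2)
```

```text
11.45 [516.1, -109.1, 8.3] [179.7, -0.1, 58.2] 59.1 43.9 [1.0, 0.8, 6.8]
wrist cap 0.68 [ 517. -106.   -2.] [276. 252.]
wrist cap_top 0.69 [ 518. -109.   50.] [282. 315.]
wrist cap_top 0.44 [530. -94.  11.] [286. 231.]
wrist cap_lug 0.61 [529. -94.   9.] [284. 230.]
11.65 [516.0, -109.1, 8.2] [179.7, -0.1, 58.2] 59.4 43.9 [1.4, 0.1, 7.4]
scene canister_rim 0.74 [472. 168. 158.] [201. 252.]
scene canister 0.94 [474. 166.   0.] [208. 288.]
scene canister 0.4 [ 518. -104.   48.] [275. 217.]
scene thread_start 0.96 [494. 182. 131.] [193. 256.]
side canister_rim 0.63 [469. 165. 156.] [214. 246.]
side canister 0.59 [472. 163.   4.] [220. 319.]
side canister 0.56 [ 514. -109.    0.] [284. 251.]
side thread_start 0.63 [489. 174. 134.] [202. 257.]
scene canister_rim 0.81 [473. 168. 154.] [201. 253.]
scene canister 0.96 [470. 167.  -1.] [209. 289.]
scene thread_start 0.69 [493. 181. 132.] [193. 256.]
side canister_rim 0.7 [470. 167. 153.] [213. 249.]
side canister_rim 0.28 [526. -91.  11.] [276. 249.]
side canister_rim 0.23 [356. 119.   1.] [288. 331.]
side canister 0.72 [472. 162.   3.] [221. 320.]
side thread_start 0.73 [489. 170. 136.] [204. 255.]
```

Run:
```python
from h import *
plan([516,-109,200],58.2,[471.5,166,200],100,vmax=25)
```

```text
12
[[1, [17.5, -15.2, -0.0], np.float64(-0.061)], [1, [18.4, -14.1, -0.0], np.float64(-0.061)], [1, [19.2, -13.0, -0.0], np.float64(-0.061)], [1, [20.0, -11.8, -0.0], np.float64(-0.061)], [1, [20.7, -10.6, -0.0], np.float64(-0.061)], [1, [21.3, -9.3, -0.0], np.float64(-0.061)], [1, [21.8, -8.0, -0.0], np.float64(-0.061)], [1, [22.2, -6.6, -0.0], np.float64(-0.061)], [1, [22.6, -5.3, -0.0], np.float64(-0.061)], [1, [22.9, -3.9, -0.0], np.float64(-0.061)], [1, [23.1, -2.5, -0.0], np.float64(-0.061)], [1, [23.2, -1.1, -0.0], np.float64(-0.061)]]
```

play_rows --increments '[[-0.2,[0,0,-20],0],[-0.2,[0,0,-30],0],[-0.2,[0,0,-30],0],[-0.2,[0,0,-35],0],[-0.2,[0,0,-35],0],[-0.2,[0,0,-30],0],[-0.2,[0,0,-10],0],[-0.2,[0,0,-2],0]]'

```text
time: 13.12
tool_pos: [515.8, -109.0, 201.9]
tcp_rot: [179.6, -0.1, 58.2]
ft_force: [-0.0, 0.0, -0.7]
finger_gap: 59.7
grip_force: 44.0
```

play_rows --increments '[[-0.2,[17.5,-15,0],-0.061],[-0.2,[18.5,-14,0],-0.061],[-0.2,[19,-13,0],-0.061],[-0.2,[20,-12,0],-0.061],[-0.2,[20.5,-10.5,0],-0.061],[-0.2,[21.5,-9.5,0],-0.061],[-0.2,[22,-8,0],-0.061],[-0.2,[22,-6.5,0],-0.061],[-0.2,[22.5,-5.5,0],-0.061],[-0.2,[23,-4,0],-0.061],[-0.2,[23,-2.5,0],-0.061],[-0.2,[23,-1,0],-0.061]]'

```text
time: 14.12
tool_pos: [467.2, 166.9, 195.3]
tcp_rot: [-179.8, 0.0, 100.3]
ft_force: [-1.0, -0.3, -1.9]
finger_gap: 59.4
grip_force: 43.9
```

play_rows --increments '[[-0.2,[0,0,0],0],[-0.2,[0,0,0],0],[-0.2,[0,0,0],0]]'

```text
time: 14.37
tool_pos: [467.9, 165.6, 196.0]
tcp_rot: [-179.9, 0.0, 100.1]
ft_force: [0.3, -0.2, -1.6]
finger_gap: 59.4
grip_force: 43.9
```

Run:
```python
from h import *
look("h1.png",qs=("canister_rim","canister","thread_start","cap","cap_top","cap_lug"),cams=("wrist","scene","side"),pm=.3)
```

```text
14.3667 [467.9, 165.6, 196.0] [-179.9, 0.0, 100.1] 59.4 43.9 [0.3, -0.2, -1.6]
wrist canister 0.74 [470. 160.  -3.] [280. 189.]
wrist thread_start 0.85 [490. 176. 131.] [313. 215.]
wrist cap 0.84 [467. 168. 186.] [278. 253.]
wrist cap_top 0.63 [353.  11.  30.] [156. 304.]
wrist cap_top 0.6 [472. 166. 235.] [288. 313.]
wrist cap_lug 0.67 [468. 181. 198.] [285. 238.]
scene canister_rim 0.32 [470. 169. 192.] [199. 244.]
scene canister 0.76 [471. 167.  -1.] [209. 289.]
scene canister 0.74 [462. 188. 200.] [194. 248.]
scene thread_start 0.64 [496. 180. 129.] [193. 256.]
scene cap 0.65 [470. 172. 191.] [198. 245.]
scene cap 0.56 [340. -27.  29.] [296. 274.]
scene cap 0.54 [495. 181. 130.] [193. 256.]
scene cap_top 0.9 [474. 171. 235.] [195. 232.]
scene cap_top 0.85 [352.  16.  29.] [280. 280.]
scene cap_lug 0.96 [464. 186. 201.] [194. 247.]
scene cap_lug 0.92 [345. -16.  49.] [292. 271.]
side canister_rim 0.67 [469. 166. 156.] [214. 247.]
side canister_rim 0.51 [474. 161.   2.] [220. 319.]
side canister 0.55 [474. 165.   6.] [219. 319.]
side thread_start 0.89 [486. 175. 133.] [204. 258.]
side cap 0.74 [469. 164. 190.] [213. 228.]
side cap 0.7 [338. -34.  35.] [337. 277.]
side cap_top 0.83 [469. 163. 237.] [211. 200.]
side cap_top 0.61 [352.  16.  33.] [319. 288.]
side cap_lug 0.77 [465. 187. 203.] [204. 226.]
side cap_lug 0.73 [341. -24.  52.] [334. 271.]
```

View pics/sideh1.png

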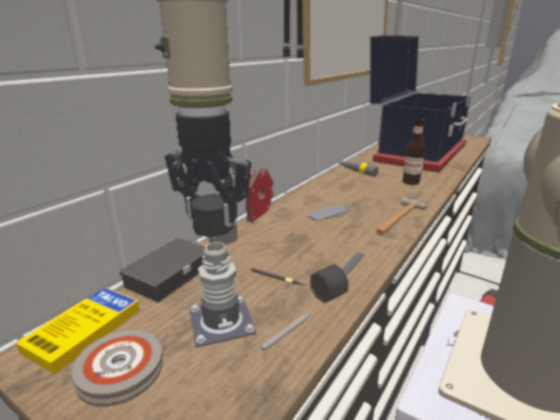

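play_rows --increments '[[-0.2,[0,2,15],0],[-0.2,[0,0,15],0],[-0.2,[0,0,8],0],[-0.2,[0,0,5],0],[-0.2,[0,0,4],0],[-0.2,[0,0,4],0],[-0.2,[0,0,4],0]]'

```text
time: 16.0
tool_pos: [470.9, 166.3, 143.0]
tcp_rot: [180.0, 0.0, 100.1]
ft_force: [-3.3, -2.8, 1.2]
finger_gap: 59.5
grip_force: 44.1
```

play_rows --increments '[[-0.2,[0,0,3],0],[-0.2,[0,0,2],0],[-0.2,[0,0,2],0],[-0.2,[0,0,2],0],[-0.2,[0,0,0],0]]'

```text
time: 16.42
tool_pos: [470.3, 165.8, 133.1]
tcp_rot: [-179.9, 0.1, 100.1]
ft_force: [-2.4, -4.3, -1.3]
finger_gap: 59.4
grip_force: 44.1
```

play_rows --increments '[[-0.2,[0,-1,2],0],[-0.2,[-0.5,0,2],0],[-0.2,[0,0,1],0],[-0.2,[0,0,0],0]]'

```text
time: 16.75
tool_pos: [470.4, 165.9, 131.9]
tcp_rot: [179.9, 0.0, 100.1]
ft_force: [-14.2, -6.2, 25.9]
finger_gap: 59.7
grip_force: 47.1
```

play_rows --increments '[[-0.2,[0,-1,-2],0],[-0.2,[0,0,0],-0.05],[-0.2,[0,0,0],-0.08],[-0.2,[0,0,0],-0.08],[-0.2,[0,0,0],0]]'

```text
time: 17.17
tool_pos: [469.6, 165.8, 132.2]
tcp_rot: [179.9, 0.0, 112.5]
ft_force: [-4.7, -3.3, 9.6]
finger_gap: 59.3
grip_force: 45.2
```

play_rows --increments '[[-0.2,[0,0,0],-0.08],[-0.2,[0,0,0],-0.08],[-0.2,[0,0,0],-0.08],[-0.2,[0,0,0],0]]'

```text
time: 17.5
tool_pos: [469.5, 165.5, 132.1]
tcp_rot: [179.9, 0.1, 126.2]
ft_force: [-3.7, -4.7, 9.5]
finger_gap: 59.5
grip_force: 45.2
```

play_rows --increments '[[-0.2,[0,0,0.5],-0.05],[-0.2,[0,0,0.5],-0.05],[-0.2,[0,0,0],0]]'

```text
time: 17.75
tool_pos: [469.3, 165.6, 129.9]
tcp_rot: [179.9, 0.0, 131.8]
ft_force: [-0.0, -2.7, -0.7]
finger_gap: 59.6
grip_force: 44.0
```

play_rows --increments '[[-0.2,[0,0,1.5],-0.05],[-0.2,[0,0,1.5],-0.05],[-0.2,[0,0,1.5],0],[-0.2,[0,0,1],0],[-0.2,[0,0,0],0]]'

```text
time: 18.17
tool_pos: [469.4, 165.4, 126.7]
tcp_rot: [180.0, 0.1, 137.3]
ft_force: [-11.7, -6.4, 21.3]
finger_gap: 59.4
grip_force: 46.7
```

play_rows --increments '[[-0.2,[0,-0.5,-1],0.05],[-0.2,[0,0,0],0.08],[-0.2,[0,0,0],0.08],[-0.2,[0,0,0],0.08],[-0.2,[0,0,0.2],0.08],[-0.2,[0,0,0.2],0.08],[-0.2,[0,0,0.3],0.08]]'

```text
time: 18.75
tool_pos: [469.3, 165.8, 125.0]
tcp_rot: [179.9, -0.0, 106.7]
ft_force: [0.9, -0.0, 1.6]
finger_gap: 59.4
grip_force: 44.3
```

play_rows --increments '[[-0.2,[0,0,0.3],0.08],[-0.2,[0,0,0.3],0.08],[-0.2,[0,0,0.3],0.08],[-0.2,[0,0,0.3],0.08],[-0.2,[0,0,0.3],0.08]]'

```text
time: 19.17
tool_pos: [469.3, 165.8, 123.4]
tcp_rot: [179.9, -0.1, 83.8]
ft_force: [1.0, -0.1, 1.4]
finger_gap: 59.8
grip_force: 44.2
```

play_rows --increments '[[-0.2,[0,0,0.3],0.08],[-0.2,[0,0,0.3],0.08],[-0.2,[0,0,0.3],0.08],[-0.2,[0,0,0.3],0.08],[-0.2,[0,0,0],0]]'

```text
time: 19.58
tool_pos: [469.5, 165.5, 122.2]
tcp_rot: [179.9, -0.1, 65.5]
ft_force: [1.5, -1.7, 2.2]
finger_gap: 59.4
grip_force: 44.2
```

```bash
python3 -c "
from h import *
s=sense();print(s['tcp_rot'],s['tool_pos'],s['wrist_torque'],s['ft_force'])"
```

```text
[ 1.79893595e+02 -9.23926485e-02  6.54587215e+01] [469.45899122 165.52241743 122.22882917] [-0.29221407 -0.35233363  0.03757938] [ 1.51171806 -1.69917436  2.23802575]
```

play_rows --increments '[[-0.2,[0,0,0.3],0.06],[-0.2,[0,0,0.3],0.06],[-0.2,[0,0,0.3],0.06],[-0.2,[0,0,0],0]]'

```text
time: 19.92
tool_pos: [470.0, 165.5, 122.2]
tcp_rot: [179.9, -0.2, 55.3]
ft_force: [1.2, -2.0, 5.4]
finger_gap: 59.5
grip_force: 44.8
```

```bash
python3 -c "
from h import *
s=sense();print(s['tcp_rot'],s['tool_pos'],s['wrist_torque'],s['ft_force'])"
```

```text
[ 1.79856406e+02 -1.55804535e-01  5.53272093e+01] [470.01332118 165.5471016  122.21318699] [-0.37150514 -0.1335632  -0.06403274] [ 1.1916957  -2.03093133  5.42130531]
```

play_rows --increments '[[-0.2,[0,0,0],0.05],[-0.2,[0,0,0],0.05],[-0.2,[0,0,0],0]]'

```text
time: 20.17
tool_pos: [470.4, 164.8, 122.2]
tcp_rot: [179.8, -0.1, 49.7]
ft_force: [4.1, -6.4, 5.1]
finger_gap: 59.5
grip_force: 44.7
```

Run:
```python
from h import *
s=sense();print(s['tcp_rot'],s['tool_pos'],s['wrist_torque'],s['ft_force'],s['joint_efforts'])
p=snapshot("side");q=snapshot("wrist");cv2.imwrite("pics/s.png",np.array(p["color"])[:,:,::-1]);cv2.imwrite("pics/w.png",np.array(q["color"])[:,:,::-1])
import pickle;pickle.dump((p,q),open("pq.pkl","wb"))
```

```text
[ 1.79786091e+02 -1.34222702e-01  4.96618225e+01] [470.37076543 164.80272942 122.21543727] [-0.94367366 -0.6540602   0.25067938] [ 4.1240966  -6.38872561  5.09133245] [  3.04089658 -41.03685737 -43.76839042   2.24640504   0.79542406
   1.31825097]
```

play_rows --increments '[[-0.2,[0,0,0],0.05],[-0.2,[0,0,0],0.05],[-0.2,[0,0,0],0]]' --force 60

```text
time: 20.52
tool_pos: [470.6, 165.4, 122.3]
tcp_rot: [179.8, -0.2, 43.9]
ft_force: [6.0, -2.1, 3.6]
finger_gap: 59.4
grip_force: 65.1
```

Run:
```python
from h import *
s=sense();print(s['tcp_rot'],s['tool_pos'],s['wrist_torque'],s['ft_force'],s['joint_efforts'])
q=snapshot("wrist");c=np.array(q["color"])
print([ (r["p"],w(q,r["xyz"]).round(0)) for k in ("cap","cap_top","canister") for r in pinpoint(k,q)])
```

```text
[179.82787238  -0.23021222  43.91985244] [470.63476763 165.36080428 122.30391043] [-0.07370089 -0.57739908 -0.31266953] [ 5.95909921 -2.11404007  3.56574285] [  2.22772725 -41.52179003 -43.13728094   0.5177239    1.54186897
   0.43001787]
[(0.64, array([469., 166., 113.])), (0.56, array([472., 165., 158.])), (0.94, array([471., 160.,  -5.]))]
```

play_rows --increments '[[1,[0,0,0],0],[1,[0,0,0],0],[1,[0,0,0],0],[1,[0,0,0],0],[1,[0,0,-20],0],[1,[0,0,-40],0],[1,[0,0,-40],0],[1,[0,0,-20],0],[1,[0,0,0],0],[1,[0,0,0],0]]'

```text
time: 21.55
tool_pos: [469.4, 165.5, 242.4]
tcp_rot: [179.9, -0.2, 44.0]
ft_force: [0.3, -0.7, -1.5]
finger_gap: 85.3
grip_force: 0.0
```

```bash
cat > ori.py <<'E'
from h import *
s=sense();print(s['time'],s['tool_pos'],s['tcp_rot'])
q=snapshot("wrist");im=np.array(q["color"]);save(q,"wo.png")
for k,zs in (("cap",162),("canister",0)):
    for r in regions_of(k,q):
        if r["p"]<.3: continue
        m=np.array(r["mask"]).astype(np.uint8);v,u=np.nonzero(m)
        print(k,round(r["p"],2),m.sum(),u.min(),u.max(),v.min(),v.max())
for k in ("cap","cap_top","canister","thread_start"):
    for r in pinpoint(k,q):
        if r["p"]>.3: P=w(q,r["xyz"]);print(k,round(r["p"],2),P.round(0),px(q,P).round(0))
# line segments near the canister, rectified at cap-top plane
def rect(z,half,c=(470.5,166),sc=3):
    n=int(2*half*sc);H=[]
    src=[];dst=[]
    for dx,dy in ((-half,-half),(half,-half),(half,half),(-half,half)):
        src.append(px(q,[c[0]+dx,c[1]+dy,z]));dst.append([(dx+half)*sc,(half-dy)*sc])
    M=cv2.getPerspectiveTransform(np.float32(src),np.float32(dst));return cv2.warpPerspective(im,M,(n,n))
lsd=cv2.createLineSegmentDetector()
for z,half,lo in ((162,40,13),(0,75,30)):
    R=cv2.cvtColor(rect(z,half),cv2.COLOR_RGB2GRAY)
    R=cv2.createCLAHE(4,(4,4)).apply(R)
    L=lsd.detect(R)[0][:,0]
    for a in L:
        l=np.hypot(a[2]-a[0],a[3]-a[1])/3
        if l>lo:
            x=(a[[0,2]]/3-half);y=(half-a[[1,3]]/3);an=np.degrees(np.arctan2(y[1]-y[0],x[1]-x[0]))
            mx=np.array([x.mean(),y.mean()]);nn=np.array([-np.sin(np.radians(an)),np.cos(np.radians(an))])
            print(z,"len",l.round(0),"ang%45",round(an%45,1),"ang%90",round(an%90,1),"dist",abs(mx@nn).round(1),"mid",mx.round(0))
E
python3 ori.py
```

```text
21.55 [469.35131521 165.53062285 242.395052  ] [ 1.79909842e+02 -1.68334443e-01  4.40099081e+01]
cap 0.9 2047 282 337 308 356
cap 0.65 5313 241 318 170 253
cap 0.58 693 215 270 228 293
canister 0.74 3872 233 325 133 214
cap 0.91 [469. 168. 114.] [276. 200.]
cap 0.57 [339. -35.  25.] [317. 348.]
cap_top 0.76 [355.   8.  28.] [304. 323.]
cap_top 0.57 [473. 164. 163.] [283. 217.]
canister 0.96 [470. 161.  -5.] [281. 180.]
thread_start 0.87 [491. 173. 129.] [290. 183.]
162 len 22.0 ang%45 43.7 ang%90 88.7 dist 32.8 mid [33.  9.]
162 len 16.0 ang%45 0.1 ang%90 45.1 dist 28.7 mid [-24.  17.]
162 len 27.0 ang%45 1.3 ang%90 46.3 dist 30.3 mid [ 22. -21.]
162 len 26.0 ang%45 45.0 ang%90 90.0 dist 29.4 mid [-29.  -2.]
162 len 26.0 ang%45 0.7 ang%90 0.7 dist 30.5 mid [ -1. -31.]
162 len 18.0 ang%45 44.6 ang%90 44.6 dist 30.1 mid [-23. -20.]
162 len 19.0 ang%45 0.4 ang%90 45.4 dist 22.5 mid [ 15. -17.]
162 len 17.0 ang%45 44.4 ang%90 44.4 dist 19.2 mid [-14.  13.]
162 len 22.0 ang%45 0.0 ang%90 45.0 dist 25.3 mid [18. 17.]
162 len 18.0 ang%45 0.7 ang%90 0.7 dist 20.2 mid [-1. 20.]
162 len 18.0 a
[... 1166 characters left out ...]
45 0.2 ang%90 0.2 dist 28.4 mid [ -1. -28.]
162 len 22.0 ang%45 1.4 ang%90 46.4 dist 28.0 mid [-19. -21.]
162 len 17.0 ang%45 0.3 ang%90 45.3 dist 28.9 mid [18. 23.]
0 len 31.0 ang%45 0.3 ang%90 45.3 dist 37.6 mid [-10. -64.]
0 len 38.0 ang%45 44.8 ang%90 44.8 dist 7.5 mid [-5. -5.]
0 len 30.0 ang%45 0.3 ang%90 45.3 dist 37.2 mid [-65. -12.]
0 len 40.0 ang%45 44.8 ang%90 89.8 dist 8.7 mid [  9. -38.]
0 len 31.0 ang%45 0.3 ang%90 45.3 dist 34.8 mid [-12. -62.]
0 len 33.0 ang%45 0.5 ang%90 0.5 dist 0.3 mid [  0. -37.]
0 len 39.0 ang%45 0.3 ang%90 0.3 dist 8.2 mid [-37.   8.]
0 len 32.0 ang%45 44.7 ang%90 44.7 dist 15.9 mid [-12. -11.]
0 len 30.0 ang%45 0.0 ang%90 45.0 dist 87.5 mid [-62. -62.]
```

```bash
cat > pl.py <<'E'
from h import *
p=snapshot("wrist");q=snapshot("side");r=snapshot("scene")
c=(470.5,166)
for n,s in (("wrist",p),("side",q),("scene",r)):
  im=cv2.cvtColor(np.array(s["color"]),cv2.COLOR_RGB2GRAY)
  for z,lo,d0,d1 in ((6,25,44,58),(112,9,25,33),(162,9,26,33)):
    half=80 if z==6 else 45;sc=4
    off=((-half,-half),(half,-half),(half,half),(-half,half))
    M=cv2.getPerspectiveTransform(np.float32([px(s,[c[0]+a,c[1]+b,z]) for a,b in off]),np.float32([[(a+half)*sc,(half-b)*sc] for a,b in off]))
    R=cv2.warpPerspective(im,M,(2*half*sc,)*2)
    L=cv2.createLineSegmentDetector().detect(cv2.GaussianBlur(R,(0,0),2))[0]
    for a in L[:,0]:
        l=np.hypot(a[2]-a[0],a[3]-a[1])/sc
        x=a[[0,2]]/sc-half;y=half-a[[1,3]]/sc;an=np.degrees(np.arctan2(y[1]-y[0],x[1]-x[0]))
        d=abs(-x.mean()*np.sin(np.radians(an))+y.mean()*np.cos(np.radians(an)))
        if l>lo and d0<d<d1: print(n,z,"len",round(l),"ang%90",round(an%90,1),"ang%45",round(an%45,1),"d",round(d,1),"mid",x.mean().round(),y.mean().round())
E
python3 pl.py
```

```text
wrist 6 len 30 ang%90 45.3 ang%45 0.3 d 50.8 mid 3.0 -69.0
wrist 6 len 35 ang%90 45.3 ang%45 0.3 d 50.1 mid -68.0 3.0
wrist 6 len 34 ang%90 45.3 ang%45 0.3 d 45.7 mid -67.0 -3.0
wrist 112 len 23 ang%90 88.0 ang%45 43.0 d 29.2 mid 29.0 -1.0
wrist 112 len 11 ang%90 8.0 ang%45 8.0 d 32.3 mid 9.0 34.0
wrist 112 len 16 ang%90 49.5 ang%45 4.5 d 28.5 mid 16.0 24.0
wrist 112 len 11 ang%90 38.4 ang%45 38.4 d 29.6 mid 26.0 15.0
wrist 112 len 10 ang%90 31.9 ang%45 31.9 d 28.7 mid -1.0 33.0
wrist 112 len 14 ang%90 46.7 ang%45 1.7 d 32.5 mid 24.0 22.0
wrist 112 len 9 ang%90 87.6 ang%45 42.6 d 28.2 mid 6.0 28.0
wrist 112 len 13 ang%90 73.7 ang%45 28.7 d 32.1 mid 27.0 -21.0
wrist 112 len 27 ang%90 45.4 ang%45 0.4 d 32.4 mid -35.0 11.0
wrist 112 len 22 ang%90 45.3 ang%45 0.3 d 25.8 mid -31.0 6.0
wrist 112 len 21 ang%90 45.7 ang%45 0.7 d 25.4 mid 6.0 -30.0
wrist 112 len 22 ang%90 45.5 ang%45 0.5 d 27.2 mid 7.0 -31.0
wrist 162 len 11 ang%90 1.3 ang%45 1.3 d 32.8 mid 33.0 2.0
wrist 162 len 12 ang%90 68.7 ang%45 23.7 d 31.6 mid 37.0 9.0
wrist 162 len 22 ang%90 45.8 ang%45 0.8 d 30.2 mid 21.0 -22.0
wrist 162 len 24 ang%90 45.3 ang%45 0.3 d 28.7 mid -22.0 19.0
wrist 162 len 27 ang%90 0.6 ang%45 0.6 d 30.5 mid 1.0 -30.0
wrist 162 len 25 ang%90 0.2 ang%45 0.2 d 29.4 mid -29.0 -2.0
wrist 162 len 24 ang%90 45.4 ang%45 0.4 d 30.1 mid -21.0 -22.0
wrist 162 len 10 ang%90 73.7 ang%45 28.7 d 32.5 mid 31.0 -8.0
wrist 162 len 23 ang%90 45.4 ang%45 0.4 d 26.1 mid -20.0 17.0
wrist 162 len 22 ang%90 89.9 ang%45 44.9 d 26.5 mid 27.0 -2.0
wrist 162 len 22 ang%90 45.4 ang%45 0.4 d 27.8 mid 19.0 -21.0
wrist 162 len 22 ang%90 0.4 ang%45 0.4 d 27.2 mid -27.0 -2.0
wrist 162 len 9 ang%90 44.3 ang%45 44.3 d 28.1 mid -16.0 -24.0
wrist 162 len 21 ang%90 0.1 ang%45 0.1 d 28.4 mid 0.0 -28.0Traceback (most recent call last):
  File "pl.py", line 12, in <module>
    for a in L[:,0]:
             ~^^^^^
TypeError: 'NoneType' object is not subscriptable
```

```bash
cat > p2.py <<'E'
from h import *
for n in ("side","scene"):
    s=snapshot(n);im=np.array(s["color"]).astype(int)
    u0,v0=px(s,[471,166,5]).astype(int)
    sub=np.zeros(im.shape[:2],bool);sub[v0-45:v0+45,u0-50:u0+50]=1
    m=(sub&(im[:,:,2]-im[:,:,0]>8)).astype(np.uint8)
    m=cv2.morphologyEx(m,cv2.MORPH_OPEN,np.ones((2,2),np.uint8))
    nl,lab,st,ce=cv2.connectedComponentsWithStats(m);k=1+np.argmax(st[1:,4]);v,u=np.nonzero(lab==k);print(n,st[k])
    for z in (3,6,10):
        P=np.array([atz(s,a,b,z)[:2] for a,b in zip(u,v)],np.float32)
        h=cv2.convexHull(P);print(z,cv2.minAreaRect(h),cv2.approxPolyDP(h,8,True)[:,0].round().tolist())
E
python3 p2.py
```

```text
side [196 325  20  14  85]
3 ((473.41766357421875, 204.87501525878906), (19.17304229736328, 45.165130615234375), 86.89994049072266) [[496.0, 195.0], [479.0, 214.0], [451.0, 204.0]]
6 ((470.78656005859375, 207.16883850097656), (19.04857063293457, 44.87190628051758), 86.89993286132812) [[493.0, 197.0], [476.0, 216.0], [448.0, 207.0]]
10 ((467.2785339355469, 210.2273406982422), (18.88262176513672, 44.48097610473633), 86.89994812011719) [[489.0, 201.0], [472.0, 219.0], [445.0, 210.0]]
scene [191 290  30  15 132]
3 ((448.2991027832031, 199.28306579589844), (87.46359252929688, 34.43363952636719), 24.10272789001465) [[494.0, 203.0], [473.0, 221.0], [451.0, 220.0], [413.0, 170.0]]
6 ((446.492919921875, 200.10540771484375), (87.23051452636719, 34.341888427734375), 24.102718353271484) [[492.0, 204.0], [471.0, 222.0], [450.0, 220.0], [412.0, 171.0]]
10 ((444.084716796875, 201.20187377929688), (86.91976928710938, 34.21955108642578), 24.10272789001465) [[490.0, 205.0], [468.0, 223.0], [447.0, 221.0], [409.0, 173.0]]
```

```bash
cat > p3.py <<'E'
from h import *
S=[snapshot(n) for n in ("side","scene","wrist")]
def samp(I,pts): 
    return cv2.remap(I,pts[:,0].astype(np.float32),pts[:,1].astype(np.float32),cv2.INTER_LINEAR).ravel()
def fit(s,sides,r,z,cx,cy,nrm):
    pass
t=np.linspace(-47,47,60)
for name,k4,apo,zs in (("plate",4,52,(4,8)),):
  tot=0
  for s,n in zip(S,("side","scene","wrist")):
    im=np.array(s["color"]).astype(np.float32);I=cv2.GaussianBlur(im[:,:,2]-im[:,:,0],(0,0),1)
    T=np.linalg.inv(np.array(s["world_from_camera"]));K=np.array(s["intrinsics"])
    def pr(P): q=(T[:3,:3]@P.T+T[:3,3:]);q=K@q;return (q[:2]/q[2]).T
    for z in zs:
      best=[]
      for th in range(0,90,1):
        for cx in range(464,479,2):
          for cy in range(159,174,2):
            sc=[]
            for e in range(4):
                a=np.radians(th+90*e);d=np.array([np.cos(a),np.sin(a)]);o=np.array([-d[1],d[0]])
                f=lambda r:np.c_[np.array([cx,cy])+d*r+t[:,None]*o,np.full(60,z)]
                sc.append(np.mean(np.clip(samp(I,pr(f(49)))-samp(I,pr(f(56))),-10,30)))
            best.append((np.sum(np.sort(sc)[1:]),th,cx,cy,np.round(sc)))
      best.sort(key=lambda b:-b[0])
      print(n,z,[(round(float(b[0]),1),)+b[1:4] for b in best[:5]],best[0][4])
E
python3 p3.py
```

```text
side 4 [(90.0, 50, 470, 163), (90.0, 51, 468, 163), (90.0, 51, 470, 161), (90.0, 51, 470, 163), (90.0, 52, 468, 163)] [30. 30. 30.  5.]
side 8 [(90.0, 50, 466, 165), (90.0, 51, 466, 165), (90.0, 51, 466, 167), (90.0, 52, 466, 165), (90.0, 52, 466, 167)] [30. 30. 30.  6.]
scene 4 [(89.0, 52, 472, 167), (88.8, 51, 472, 167), (88.7, 53, 472, 167), (88.6, 51, 470, 167), (88.5, 52, 470, 167)] [29. 30. 30.  8.]
scene 8 [(88.7, 52, 468, 169), (88.5, 52, 470, 167), (88.5, 53, 468, 169), (88.5, 51, 470, 167), (88.4, 51, 468, 169)] [29. 30. 30.  8.]
wrist 4 [(82.3, 50, 470, 163), (82.3, 49, 470, 163), (82.3, 49, 470, 161), (81.7, 48, 470, 163), (81.5, 50, 468, 161)] [30. 22.  1. 30.]
wrist 8 [(81.8, 49, 470, 163), (81.8, 50, 470, 163), (81.7, 50, 470, 161), (81.3, 51, 470, 163), (81.3, 50, 472, 163)] [30. 22.  1. 30.]
```

play_rows --increments '[[1,[0,40,0],0],[1,[0,40,10],0],[1,[0,40,35],0],[1,[-10,5,35],0],[1,[0,0,0],0],[1,[0,0,0],0]]'

```text
time: 22.8
tool_pos: [540.2, 74.0, 165.9]
tcp_rot: [-179.8, 0.2, 43.9]
ft_force: [-0.4, 1.1, 0.6]
finger_gap: 85.4
grip_force: 0.0
```

```bash
cat > p4.py <<'E'
from h import *
from scipy.optimize import minimize
s=snapshot("wrist");print(sense()['tool_pos'],np.array(s["intrinsics"])[:2].round(0).tolist(),np.array(s["world_from_camera"])[:3,3].round())
im=np.array(s["color"]);g=cv2.cvtColor(im,cv2.COLOR_RGB2GRAY).astype(np.float32);C=np.array(s["world_from_camera"])[:3,3]
for P in ([470.5,166,162],[470.5,166,106],[470.5,166,0]): print(px(s,P).round())
T=np.linalg.inv(np.array(s["world_from_camera"]));K=np.array(s["intrinsics"])
def pr(P): q=K@(T[:3,:3]@P.T+T[:3,3:]);return (q[:2]/q[2]).T
# brightness profile by azimuth around axis on collar and cap side faces (cylinder r=31)
az0=np.degrees(np.arctan2(C[1]-166,C[0]-470.5));print("cam az",az0.round(1))
A=np.arange(az0-70,az0+70,3.)
for z0,z1 in ((102,110),(120,158)):
    row=[]
    for a in A:
        d=np.radians(a);P=np.array([[470.5+31*np.cos(d),166+31*np.sin(d),z] for z in np.linspace(z0,z1,5)])
        p=pr(P).astype(np.float32);row.append(np.median(cv2.remap(g,p[:,:1].copy(),p[:,1:].copy(),cv2.INTER_LINEAR)))
    print(z0,[(int(a),int(x)) for a,x in zip(A,row)])
np.save("w4.npy",im);import pickle;pickle.dump(s,open("w4.pkl","wb"))
E
python3 p4.py
```

```text
[541.73904845  74.74391812 168.53696134] [[309.0, 0.0, 279.0], [0.0, 309.0, 209.0]] [593. 123. 307.]
[ 52. 238.]
[110. 207.]
[166. 178.]
cam az -19.2
102 [(-89, 59), (-86, 59), (-83, 34), (-80, 21), (-77, 18), (-74, 33), (-71, 159), (-68, 239), (-65, 215), (-62, 197), (-59, 223), (-56, 166), (-53, 89), (-50, 71), (-47, 72), (-44, 72), (-41, 74), (-38, 74), (-35, 75), (-32, 75), (-29, 76), (-26, 75), (-23, 87), (-20, 91), (-17, 79), (-14, 76), (-11, 78), (-8, 78), (-5, 78), (-2, 80), (0, 82), (3, 80), (6, 79), (9, 83), (12, 82), (15, 83), (18, 83), (21, 84), (24, 111), (27, 95), (30, 96), (33, 98), (36, 136), (39, 142), (42, 146), (45, 145), (48, 147)]
120 [(-89, 23), (-86, 22), (-83, 22), (-80, 21), (-77, 21), (-74, 22), (-71, 20), (-68, 21), (-65, 24), (-62, 27), (-59, 22), (-56, 21), (-53, 26), (-50, 24), (-47, 22), (-44, 26), (-41, 22), (-38, 24), (-35, 26), (-32, 21), (-29, 23), (-26, 23), (-23, 23), (-20, 24), (-17, 25), (-14, 24), (-11, 24), (-8, 27), (-5, 24), (-2, 25), (0, 27), (3, 24), (6, 26), (9, 25), (12, 26), (15, 24), (18, 25), (21, 25), (24, 27), (27, 27), (30, 35), (33, 27), (36, 25), (39, 25), (42, 116), (45, 151), (48, 155)]
```

```bash
cat > p5.py <<'E'
from h import *
import pickle
s=pickle.load(open("w4.pkl","rb"));g=cv2.cvtColor(np.array(s["color"]),cv2.COLOR_RGB2GRAY).astype(np.float32)
T=np.linalg.inv(np.array(s["world_from_camera"]));K=np.array(s["intrinsics"])
def pr(P): q=K@(T[:3,:3]@P.T+T[:3,3:]);return (q[:2]/q[2]).T
def prof(A,zs,c,r):
    out=[]
    for a in A:
        d=np.radians(a);p=pr(np.array([[c[0]+r*np.cos(d),c[1]+r*np.sin(d),z] for z in zs])).astype(np.float32)
        out.append(np.median(cv2.remap(g,p[:,:1].copy(),p[:,1:].copy(),cv2.INTER_LINEAR)))
    return np.array(out)
for c in ((470.5,166),(470,164.5),(472,167)):
    for rng in ((-32,-10),(14,34)):
        A=np.arange(rng[0],rng[1],.5);y=prof(A,np.linspace(103,109,7),c,32.3);y=y-np.median(y);k=np.argmax(y);w_=np.clip(y[k-6:k+7],0,None);print(c,rng,A[k],(A[k-6:k+7]*w_).sum()/w_.sum())
# cap: lines in the rectified cap-top plane
c=(470.5,166);half=45;sc=4;z=162
off=((-half,-half),(half,-half),(half,half),(-half,half))
M=cv2.getPerspectiveTransform(np.float32([px(s,[c[0]+a,c[1]+b,z]) for a,b in off]),np.float32([[(a+half)*sc,(half-b)*sc] for a,b in off]))
R=cv2.warpPerspective(g.astype(np.uint8),M,(360,360))
for a in cv2.createLineSegmentDetector().detect(R)[0][:,0]:
    l=np.hypot(a[2]-a[0],a[3]-a[1])/sc;x=a[[0,2]]/sc-half;y=half-a[[1,3]]/sc;an=np.degrees(np.arctan2(y[1]-y[0],x[1]-x[0]))
    if l>15: print(round(l),"%45",round(an%45,1),x.mean().round(),y.mean().round())
E
python3 p5.py
```

```text
(470.5, 166) (-32, -10) -11.5 -11.627608142493639
(470.5, 166) (14, 34) 14.5 nan
(470, 164.5) (-32, -10) -14.5 -14.42884769504164
(470, 164.5) (14, 34) 26.0 26.38460627175375
(472, 167) (-32, -10) -10.5 -11.950867741428763
(472, 167) (14, 34) 15.5 nan
83 %45 29.3 -8.0 25.0
25 %45 44.8 27.0 -34.0
19 %45 6.6 34.0 -36.0
24 %45 41.0 2.0 -33.0
25 %45 12.3 25.0 20.0
25 %45 0.2 -27.0 -3.0
19 %45 0.2 5.0 26.0
20 %45 0.4 -17.0 -25.0
16 %45 44.5 -21.0 15.0
25 %45 0.3 23.0 -24.0
22 %45 0.6 24.0 17.0
24 %45 0.3 32.0 -3.0
16 %45 44.7 6.0 -32.0
17 %45 0.3 -13.0 12.0
22 %45 0.5 19.0 -21.0
18 %45 0.1 -0.0 19.0
16 %45 0.1 1.0 18.0
16 %45 0.3 1.0 -23.0
18 %45 44.9 0.0 -24.0
18 %45 0.3 -15.0 13.0
18 %45 1.0 15.0 13.0
16 %45 44.8 -13.0 -17.0
22 %45 0.0 0.0 -29.0
16 %45 44.9 15.0 12.0
18 %45 0.4 -15.0 -17.0
18 %45 0.4 -21.0 -2.0
16 %45 0.4 -19.0 -3.0
22 %45 0.1 27.0 -2.0p5.py:14: RuntimeWarning: invalid value encountered in scalar divide
  A=np.arange(rng[0],rng[1],.5);y=prof(A,np.linspace(103,109,7),c,32.3);y=y-np.median(y);k=np.argmax(y);w_=np.clip(y[k-6:k+7],0,None);print(c,rng,A[k],(A[k-6:k+7]*w_).sum()/w_.sum())
```

```bash
cat > p6.py <<'E'
from h import *
import pickle,sys
s=pickle.load(open(sys.argv[1],"rb"));g=cv2.cvtColor(np.array(s["color"]),cv2.COLOR_RGB2GRAY)
T=np.array(s["world_from_camera"]);C=T[:3,3];az0=np.degrees(np.arctan2(C[1]-166,C[0]-470.5))
u,v=px(s,[470.5,166,106]).astype(int);x0,y0=max(0,u-90),max(0,v-90)
sub=g[y0:v+90,x0:u+90];sub=cv2.resize(sub,None,fx=3,fy=3,interpolation=cv2.INTER_CUBIC)
L=cv2.createLineSegmentDetector().detect(sub)[0][:,0]
for a in L:
    a=(a+.5)/3-.5;l=np.hypot(a[2]-a[0],a[3]-a[1])
    if l<8: continue
    for z in (100,112,114,162):
        p,q=(atz(s,a[i]+x0,a[i+1]+y0,z)[:2] for i in (0,2));an=np.degrees(np.arctan2(*(q-p)[::-1]));d=(q-p)/np.linalg.norm(q-p)
        m=(p+q)/2-[470.5,166];dist=abs(m[0]*d[1]-m[1]*d[0]);az=np.degrees(np.arctan2(m[1],m[0]))
        if 27.5<dist<32.5 and abs((az-az0+180)%360-180)<90 and np.linalg.norm(q-p)>10 and np.linalg.norm(m)<33:
            print("z",z,"len",np.linalg.norm(q-p).round(),"%45",round(an%45,1),"d",dist.round(1),"az",az.round(),"normal",round(np.degrees(np.arctan2(*( (m-d*(m@d)) [::-1]))),1))
E
python3 p6.py w4.pkl
```

```text
z 112 len 25.0 %45 0.5 d 28.6 az -3.0 normal 0.5
z 114 len 25.0 %45 0.5 d 29.5 az -4.0 normal 0.5
z 112 len 25.0 %45 0.4 d 30.2 az -49.0 normal -44.6
z 114 len 25.0 %45 0.4 d 31.1 az -48.0 normal -44.6
z 100 len 28.0 %45 0.4 d 30.9 az -109.0 normal -89.6
z 112 len 26.0 %45 0.4 d 31.6 az -95.0 normal -89.6
z 114 len 26.0 %45 0.4 d 31.8 az -93.0 normal -89.6
z 112 len 25.0 %45 6.7 d 32.3 az -43.0 normal -38.3
z 100 len 26.0 %45 6.7 d 32.0 az -96.0 normal -83.3
z 112 len 21.0 %45 6.2 d 29.8 az -4.0 normal 6.2
z 114 len 20.0 %45 6.2 d 30.7 az -5.0 normal 6.2
z 100 len 10.0 %45 30.0 d 29.4 az 13.0 normal 30.0
z 162 len 11.0 %45 11.8 d 30.0 az 51.0 normal 56.8
z 162 len 24.0 %45 0.4 d 31.8 az -5.0 normal 0.4
z 162 len 19.0 %45 0.4 d 28.9 az 32.0 normal 45.4
z 100 len 16.0 %45 6.0 d 31.8 az -36.0 normal -39.0
z 162 len 22.0 %45 0.6 d 28.5 az -47.0 normal -44.4
z 100 len 17.0 %45 6.8 d 29.1 az -5.0 normal 6.8
z 162 len 22.0 %45 0.1 d 29.0 az -89.0 normal -89.9
```

play_rows --increments '[[1,[0,0,-37],0],[1,[0,0,-37],0],[1,[3.5,-38,0],0],[1,[4,-38.5,0],0],[1,[4,-38.5,0],-0.024],[1,[0,0,0],0],[1,[0,0,40],0],[1,[0,0,40],0],[1,[0,0,30],0],[1,[0,0,6],0],[1,[0,0,0],0],[1,[0,0,0],0]]'

```text
time: 23.85
tool_pos: [471.9, 166.2, 129.3]
tcp_rot: [179.9, -0.2, 45.4]
ft_force: [-0.1, -0.6, 0.1]
finger_gap: 85.2
grip_force: 0.0
```

play_rows --increments '[[-0.2,[0,0,0],0],[-0.2,[0,0,0],0],[-0.2,[0,0,0],0],[-0.2,[0,0,0],0],[-0.2,[0,0,0],0],[-0.2,[0,0,0],0]]' --force 50

```text
time: 24.35
tool_pos: [471.5, 167.0, 129.7]
tcp_rot: [-180.0, -0.2, 45.4]
ft_force: [-8.2, 4.3, 11.6]
finger_gap: 59.2
grip_force: 55.7
```

```bash
python3 -c "
from h import *
s=sense();print(s['tcp_rot'],s['tool_pos'],s['wrist_torque'],s['ft_force'],s['joint_pos'])"
```

```text
[-179.97781735   -0.23867476   45.3891738 ] [471.45826724 166.96108061 129.66486235] [1.05472981 1.39394847 0.10669406] [-8.19150834  4.31193771 11.64382915] [ 13.51910783  -4.12313348 107.91839311   0.14928301  76.01380396
  58.09404924]
```

play_rows --increments '[[-0.2,[0,0,-1.5],-0.02],[-0.2,[0,0,0],-0.03],[-0.2,[0,0,0],0]]'

```text
time: 24.6
tool_pos: [470.9, 166.8, 129.8]
tcp_rot: [-180.0, -0.2, 48.4]
ft_force: [-2.7, 5.6, 3.6]
finger_gap: 59.0
grip_force: 57.2
```

```bash
python3 -c "
from h import *
s=sense();print(s['tcp_rot'],s['tool_pos'],s['wrist_torque'],s['ft_force'])"
```

```text
[-1.79952124e+02 -1.75039493e-01  4.83585386e+01] [470.91864129 166.7742025  129.78580707] [0.85274535 0.58886653 0.44232916] [-2.71915292  5.5571138   3.57060382]
```

play_rows --increments '[[-0.2,[0,0,0],-0.03],[-0.2,[0,0,0],-0.025],[-0.2,[0,0,0],0]]'

```text
time: 24.85
tool_pos: [471.2, 166.3, 129.7]
tcp_rot: [180.0, -0.2, 51.5]
ft_force: [-3.1, 3.5, 5.1]
finger_gap: 58.9
grip_force: 57.4
```

```bash
python3 -c "
from h import *
s=sense();print(s['tcp_rot'],s['tool_pos'],s['wrist_torque'],s['ft_force'])"
```

```text
[ 1.79978573e+02 -1.51906680e-01  5.14636401e+01] [471.1990382  166.25180215 129.72909801] [0.6889913  0.45594131 0.06899771] [-3.05793329  3.52391787  5.13207112]
```

play_rows --increments '[[-0.2,[0,0,0],0.02],[-0.2,[0,0,0],0.02],[-0.2,[0,0,0],0]]'

```text
time: 25.1
tool_pos: [471.7, 165.7, 129.7]
tcp_rot: [179.9, -0.1, 49.0]
ft_force: [-1.9, 1.8, 6.6]
finger_gap: 59.0
grip_force: 57.7
```

```bash
python3 -c "
from h import *
s=sense();print(s['tcp_rot'],s['tool_pos'],s['wrist_torque'],s['ft_force'],s['joint_efforts'][5],s['finger_gap'])"
```

```text
[ 1.79905876e+02 -1.42478902e-01  4.89638967e+01] [471.65035183 165.70906647 129.73603864] [0.47957721 0.38852425 0.67033213] [-1.94015341  1.82474585  6.62922997] 1.0684939473867416 58.98469182960797
```

play_rows --increments '[[1,[0,0,0],0],[1,[0,0,0],0],[1,[0,0,0],0],[1,[0,0,0],0],[1,[0,0,-40],0],[1,[0,0,-40],0],[1,[0,0,-30],0],[1,[0,0,0],0],[1,[0,0,0],0]]'

```text
time: 25.85
tool_pos: [472.1, 165.5, 240.5]
tcp_rot: [179.8, -0.2, 49.1]
ft_force: [-0.1, 0.1, -0.0]
finger_gap: 85.4
grip_force: 0.0
```

```bash
python3 ori.py | grep -E "^162 len 2|cap|^2"
```

```text
25.85 [472.05440313 165.52833779 240.5080486 ] [179.81961583  -0.23616084  49.06971359]
cap 0.84 1897 267 320 312 359
cap 0.65 5419 239 318 173 257
cap 0.72 [342. -35.  27.] [302. 352.]
cap 0.57 [473. 167. 112.] [277. 200.]
cap_top 0.89 [353.  12.  28.] [287. 326.]
cap_top 0.73 [471. 164. 164.] [278. 222.]
162 len 24.0 ang%45 4.3 ang%90 49.3 dist 27.7 mid [-23.  16.]
162 len 26.0 ang%45 4.9 ang%90 4.9 dist 29.3 mid [-29.  -5.]
162 len 20.0 ang%45 4.5 ang%90 49.5 dist 35.9 mid [25. 26.]
162 len 24.0 ang%45 4.6 ang%90 4.6 dist 31.8 mid [  3. -32.]
162 len 22.0 ang%45 5.3 ang%90 50.3 dist 24.4 mid [17. 17.]
162 len 20.0 ang%45 5.1 ang%90 50.1 dist 19.8 mid [-17.  11.]
162 len 22.0 ang%45 4.5 ang%90 4.5 dist 23.7 mid [-2. 24.]
162 len 22.0 ang%45 4.4 ang%90 4.4 dist 26.4 mid [27. -1.]
162 len 23.0 ang%45 5.1 ang%90 50.1 dist 25.0 mid [-20.  14.]
162 len 23.0 ang%45 5.0 ang%90 50.0 dist 28.7 mid [ 20. -20.]
162 len 23.0 ang%45 4.6 ang%90 4.6 dist 27.1 mid [-27.  -5.]
162 len 22.0 ang%45 4.1 ang%90 49.1 dist 29.0 mid [-17. -23.]
162 len 23.0 ang%45 4.8 ang%90 4.8 dist 29.7 mid [  2. -30.]
```

play_rows --increments '[[1,[0,0,40],-0.01],[1,[0,0,40],0],[1,[0,0,26],0],[1,[0,0,4],0],[1,[0,0,0],0],[-0.2,[0,0,0],0],[-0.2,[0,0,0],0],[-0.2,[0,0,0],0],[-0.2,[0,0,0],0],[-0.2,[0,0,0],0],[-0.2,[0,0,0],0]]' --force 50

```text
time: 27.12
tool_pos: [472.1, 165.9, 130.8]
tcp_rot: [179.9, -0.2, 49.7]
ft_force: [-3.2, 0.7, 6.6]
finger_gap: 59.0
grip_force: 55.9
```

play_rows --increments '[[-0.2,[0,0,0],-0.02],[-0.2,[0,0,0],-0.015],[-0.2,[0,0,0],0],[-0.2,[0,0,0],0.01],[-0.2,[0,0,0],0]]'

```text
time: 27.53
tool_pos: [472.2, 165.8, 130.8]
tcp_rot: [179.8, -0.2, 51.1]
ft_force: [-2.0, 0.2, 4.5]
finger_gap: 59.2
grip_force: 55.9
```

```bash
python3 -c "
from h import *
s=sense();print(s['tcp_rot'],s['tool_pos'],s['wrist_torque'],s['ft_force'],s['joint_efforts'][5],s['finger_gap'])"
```

```text
[179.84845763  -0.21338735  51.07394667] [472.24814538 165.84236774 130.80729238] [0.11963587 0.31048066 0.03561609] [-2.01185303  0.2281416   4.46391305] 0.22213147021830082 59.17064689094851
```

play_rows --increments '[[-0.2,[0,0,0],0.006],[-0.2,[0,0,0],0],[1,[0,0,0],0],[1,[0,0,0],0],[1,[0,0,0],0],[1,[0,0,0],0],[1,[0,0,-40],0],[1,[0,0,-40],0],[1,[0,0,-30],0]]'

```text
time: 28.28
tool_pos: [470.7, 165.3, 240.6]
tcp_rot: [180.0, -0.1, 50.8]
ft_force: [0.6, 0.1, 0.8]
finger_gap: 85.2
grip_force: 0.0
```

play_rows --increments '[[1,[0,40,0],0],[1,[0,40,10],0],[1,[0,40,35],0],[1,[-10,0,30],0],[1,[0,0,0],0],[1,[0,0,0],0],[1,[0,0,0],0]]'

```text
time: 28.87
tool_pos: [550.7, 87.7, 172.1]
tcp_rot: [180.0, -0.1, 50.8]
ft_force: [0.0, -0.2, 1.3]
finger_gap: 85.4
grip_force: 0.0
```

```bash
python3 p4.py | head -1; python3 p6.py w4.pkl
python3 - <<'E'
from h import *
look(qs=("scriber","cap_top","cap"),cams=("scene","side"))
E
```

```text
[551.40678829  88.03146812 173.08428032] [[309.0, 0.0, 279.0], [0.0, 309.0, 209.0]] [597. 143. 314.]
z 112 len 26.0 %45 6.2 d 28.8 az 0.0 normal 6.2
z 114 len 26.0 %45 6.2 d 29.7 az -0.0 normal 6.2
z 112 len 21.0 %45 6.2 d 31.5 az -47.0 normal -38.8
z 114 len 21.0 %45 6.2 d 32.3 az -46.0 normal -38.8
z 100 len 22.0 %45 6.5 d 27.8 az -55.0 normal -38.5
z 112 len 24.0 %45 6.4 d 30.1 az -0.0 normal 6.4
z 114 len 24.0 %45 6.4 d 31.0 az -1.0 normal 6.4
z 112 len 12.0 %45 8.3 d 28.3 az 26.0 normal 53.3
z 114 len 12.0 %45 8.3 d 28.6 az 25.0 normal 53.3
z 100 len 10.0 %45 19.8 d 31.5 az 7.0 normal 19.8
z 162 len 14.0 %45 20.9 d 29.0 az 52.0 normal 65.9
z 112 len 17.0 %45 6.5 d 27.9 az 51.0 normal 51.5
z 114 len 17.0 %45 6.5 d 28.2 az 49.0 normal 51.5
z 100 len 17.0 %45 6.7 d 31.8 az -37.0 normal -38.3
z 162 len 25.0 %45 6.0 d 32.0 az -2.0 normal 6.0
z 162 len 22.0 %45 6.2 d 29.7 az -44.0 normal -38.8
z 162 len 20.0 %45 6.1 d 28.1 az 37.0 normal 51.1
z 100 len 19.0 %45 7.0 d 29.1 az -2.0 normal 7.0
z 162 len 22.0 %45 5.9 d 30.6 az -83.0 normal -84.1
28.9167 [551.4, 88.0, 173.1] [179.9, -0.1, 50.8] 85.4 0.0 [-0.9, 0.4, 1.2]
scene scriber 0.52 [467.   2.  -3.] [258. 258.]
scene scriber 0.39 [469. 165.  -1.] [210. 289.]
scene cap_top 0.91 [354.  18.  28.] [279. 280.]
scene cap_top 0.65 [475. 172. 159.] [199. 252.]
scene cap 0.76 [473. 168. 115.] [203. 263.]
scene cap 0.63 [342. -26.  31.] [295. 273.]
side scriber 0.63 [460.  -5.   2.] [279. 278.]
side cap_top 0.95 [469. 161. 164.] [216. 242.]
side cap_top 0.7 [ 343. -431.   -0.] [399. 220.]
side cap_top 0.63 [350.  12.  34.] [321. 287.]
side cap 0.83 [338. -31.  31.] [337. 279.]
side cap 0.57 [470. 160. 116.] [217. 266.]
```

```bash
python3 -c "
from bench import *
print(hand_in())"
```

```text
the job is handed in; nothing more can be done
None
```

The cap is screwed home on the canister and the job is handed in at about 29 s. Its flats were within about half a degree of the collar's in the last look. I had first over-turned it by about 6°, then turned it back and re-seated it against the stop. I saw no sign that the other things moved, though at the end I only re-checked the scriber and the second cap.

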